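# Lock the strainer basket into the test bench's filler neck

### The arm

A 7-joint arm with a two-finger parallel gripper is mounted at the origin on the work surface. World frame = base frame: x ahead of the robot, y to its left, z up, the work surface at z = 0. Lengths are in mm, angles in rad, forces in N, time in s.
With the tool pointing down it reaches from about 400 to 875 mm from the base axis. Payload 4.4 kg.
Tool frame: the origin (TCP) lies at the very end of the fingers, on their centre line; the grasp point (between the pads) lies 19 mm behind it; z points along the fingers, x is the direction in which the jaws open and shut, and the axes are right-handed (so a half turn about z gives the same grasp; the last joint's range is limited). The gripper opens to 85 mm and grips with 20 to 120 N. Pads are 22 mm wide; open, the fingers measure 114 mm over their backs; the gripper's body (76 mm by 85 mm) begins 54 mm behind the grasp point. The pads swing forward as they close: fully open they stand 13 mm farther back than shut.
Start: joints at [-1.262, 0.628, 0.038, 1.517, -0.027, 0.996, -0.02], TCP at [237.934, 604.901, 231.313] pointing down, gripper open.
Joint ranges: [-3.06, 3.06], [-0.37, 2.12], [-1.25, 1.32], [0.18, 2.47], [-1.1, 4.24], [0.23, 1.98], [-2.94, 2.94]. Speed limits (rad/s): [2.57, 2.57, 3.14, 3.14, 3.14, 3.14, 3.14].

### API

Orientations are given as [roll, pitch, yaw] about the fixed x, y, z axes, in that order (R = Rz(yaw) Ry(pitch) Rx(roll)).
In Python, from cell import ctrl gives the robot as it stands.
- The arm moves only by the shell command python3 -m creep 'ROWS'. ROWS is text: rows parted by semicolons, each of 7 numbers parted by spaces: the shift along the tool's x, y, z in units of 40 mm (1.0 is 40 mm), then the turn, a rotation vector about the tool's x, y, z in degrees, then the closure, from 0 (fully open) to 1 (shut). In form: x y z rx ry rz grip; .... A call has 1 to 10 rows; each row is the pose to reach, as a shift and turn from the pose commanded when the call began, along the tool's axes at that moment; what a row does not reach only later rows make up. A row lasts 1/12 s, in which the tool goes at most 41.7 mm and 7.16 degrees, less where a joint would pass 70% of its speed; a pose out of reach is approached as far as the arm can. A call with a gripper value outside its range is refused whole. The fingers move at their own pace and stop on an object; the grip force is fixed at half the most. Time passes only in rows, so rows that repeat a pose let the fingers close. It gives the time, the measured TCP pose, the force and the opening at its end, in the units of the state.
- ctrl.read_state(): the state, without advancing time (a new reading comes with each control period).
- ctrl.get_image(name): name is "scene" or "top" or "wrist"; returns a dict with "img" (400x640x3 uint8, red, green, blue), "vfov" (degrees; the focal length in pixels is half the picture's height over the tangent of half this angle, whatever the lens; pixels are square), "cx", "cy" (the principal point, pixels), "T" (4x4, takes a point from camera to world coordinates); the wrist camera has in their place "tool_from_camera" (4x4, takes a point from camera to tool coordinates, whose origin is the TCP and whose axes are the tool frame's). Camera axes: x right, y up, looking along -z (the intrinsics and any distortion apply to the point x, -y, -z); pixel columns grow to the right and rows downward; lengths in mm; the calibration is good to about 2 mm. A picture is of the moment at which its call begins: read the wrist's pose just before it. There is no depth.
- ctrl.finish_job(): hands the job in, once; it reports no verdict.
Trained networks look in the newest picture that a camera, given by its name, has taken for a name from the list of things; names that differ only in an ending like _2 or _b are one class to them, and where a whole thing is asked for, a point or a joint stands for the part that bears it (a point fixed in the world has none). Each returns a list of dicts, best first, with "score" (0 to 1); they miss things now and then, are a little off and sometimes report something else, mostly with a low value. They report only what shows in the picture. A call takes as long as a camera call. They do not tell look-alikes from the thing itself.
- ctrl.boxes_of(camera, thing): "rect" ([left, top, right, bottom] in pixels, round what is visible of it).
- ctrl.cut_out(camera, thing): "pixels" (400x640 bool, what is visible of it) and "rect" ([left, top, right, bottom] in pixels, round what is visible of it).
The state is a dict: "clock": time; "qpos": joint angles; "qd": joint speeds; "tau": joint torques, N m; "eef_pos": TCP position; "tool_rot": TCP orientation; "force": force on the tool from outside, world axes, zero at the start; "torque": the same for the moment, N m; "width": finger opening in mm.
Only numpy, scipy, OpenCV 4.12 (cv2) and the standard library are available. Lean on these libraries where they do the work, as an engineer would, in place of code of your own. Each camera call takes 0.05 s, during which the arm holds its last target.

### The job

Pick up the steel strainer basket by its cross bar, lower it into the bayonet filler neck so that its two lugs go down the open slots, and let go so that it hangs there on its lugs. Then, without gripping it again, gently push the cross bar round clockwise (seen from above) with the fingers until the lugs drop into the locking notches, and leave it locked there with nothing touching it. Leave the injector, the beaker and the spanner where they are.

Things in the scene. Friction and masses are not known exactly. Their poses are not given: they have to be found in the camera images.
- basket_mid (a point): Loose steel strainer basket, 0.4 kg, 100 mm tall, upright on the bench. This point: its centre, 50 mm above its underside; z up, x along cross bar and lugs; the same turned half round. Drum 54 mm across, 70 mm tall, foot tapered to 44 mm over the lowest 8 mm; on it a post 34 (x) by 14 mm (y), 70 to 80 mm up; then the cross bar 160 mm long (x), 14 mm wide, 80 to 100 mm up: grip its middle.
- basket: The same basket; origin at the centre of its underside, axes as basket_mid.
- basket_bar_end (a point): Point inside the basket's cross bar near its +x end, 66 mm from the axis, half-way up the bar: a good place to push on the bar's side face (the other end, 66 mm to -x, serves as well). A push of a few newtons here turns the hanging basket; there is friction but no spring.
- basket_lug (a point): Outer end of the basket's +x lug, half-way up it. Two lugs stick out of the drum along +x and -x to 50 mm from the axis; each is 10 mm wide (y), underside 42 mm and top 50 mm above the basket's underside. The lugs reach through the neck's wall and show 9 mm outside it.
- neck: Fixed aluminium bayonet filler neck: flange 140 mm across, 8 mm thick, with an upright tube, bore 58 mm (2 mm play round the drum), outside 82 mm, rim 84 mm above the bench. Origin on the tube's axis at bench height, z up, x through both slots; the same turned half round. basket_mid is 73 mm above the bench when the basket hangs in the slots or on the ledge, 66 mm when locked.
- neck_slot (a point): Middle of the floor, 65 mm above the bench, of the slot at the neck's +x; another is opposite at -x. Slots are open at the rim, 36 degrees wide (lugs have about 6 degrees play each way). From here a level ledge leads clockwise seen from above, under an overhang that spans 77 to 84 mm above the bench, to the notch. Counter-clockwise the wall is solid to the rim.
- neck_notch (a point): Middle of the floor, 58 mm above the bench, of a locking notch, 60 degrees clockwise seen from above (negative about z) from the +x slot; another is opposite. 36 degrees wide, 7 mm below the ledge, under the overhang; a lug arriving here drops in by the basket's weight once it is not held up. A solid wall stops the turn about 6 degrees beyond centred.
- injector: Bystander, loose: a fuel injector 150 mm long, 26 mm high, lying on the bench along its x; origin under its middle.
- beaker: Bystander, loose: an open glass beaker, 66 mm in diameter, 75 mm tall; origin at the centre of its underside.
- spanner: Bystander, loose: a steel spanner 150 mm long lying flat along its x; origin under its middle.
There are look-alikes about, which are no part of the job. There is more than one size of the basket; the job needs the smallest. Of the things that look like the neck, the smallest one is meant.

How it is judged:
By the outcome, as a careful person would: the job done as asked, in the order asked, and still so for the second after the job is handed in, with the robot touching nothing.
It also fails if it takes over 59 s, if anything falls off the work surface, if the arm or the gripper's body presses on something with over 40 N, if the wrist force passes 120 N, or if a joint passes its speed limit or range.

## Working session

There is one attempt and no reset: what is moved stays moved. The work goes in short steps, Python scripts to look and compute and a shell command to move; the robot and the scene stay as the last step left them, time stands still between calls to the robot, and variables do not carry over. Pictures are saved under pics/ and viewed, and the job is handed in when it is done.

```bash
ls; mkdir -p pics
python3 - <<'E'
from cell import ctrl
import cv2,numpy as np
s=ctrl.read_state()
for k in s: print(k,np.round(s[k],3))
for c in ["scene","top","wrist"]:
    d=ctrl.get_image(c)
    cv2.imwrite(f"pics/{c}0.png",d["img"][:,:,::-1])
    print(c,{k:np.round(v,3).tolist() for k,v in d.items() if k!="img"})
    for t in ["basket","neck","basket_lug","neck_slot","injector"]:
        try: print(t,[(round(float(b["score"]),2),np.round(b["rect"]).tolist()) for b in ctrl.boxes_of(c,t)])
        except Exception as e: print(t,e)
print(ctrl.read_state()["clock"])
E
```

```text
pics
clock 0.0
qpos [-1.262  0.629  0.038  1.518 -0.027  0.996 -0.02 ]
qd [-0.     0.001 -0.002  0.     0.     0.    -0.   ]
tau [ 0.0000e+00 -5.6341e+01  1.2270e+00 -1.9344e+01  1.1000e-02  1.0000e-02
  0.0000e+00]
eef_pos [237.72  604.3   230.384]
tool_rot [3.142e+00 2.000e-03 1.196e+00]
force [-0.228 -0.593 -0.48 ]
torque [ 0.064  0.031 -0.005]
width 85.313
scene {'vfov': 56.928, 'cx': 318.822, 'cy': 203.39, 'T': [[-0.491, -0.679, 0.545, 1041.236], [0.871, -0.395, 0.293, 207.586], [0.016, 0.619, 0.786, 824.343], [0.0, 0.0, 0.0, 1.0]]}
basket [(0.98, [223.0, 174.0, 279.0, 220.0]), (0.79, [104.0, 172.0, 202.0, 220.0]), (0.64, [250.0, 99.0, 320.0, 151.0]), (0.55, [316.0, 277.0, 350.0, 313.0])]
neck [(0.98, [371.0, 300.0, 458.0, 387.0]), (0.92, [436.0, 233.0, 520.0, 308.0]), (0.67, [368.0, 221.0, 423.0, 274.0])]
basket_lug [(0.69, [225.0, 172.0, 281.0, 216.0]), (0.66, [250.0, 102.0, 322.0, 157.0])]
neck_slot [(0.94, [371.0, 295.0, 466.0, 386.0]), (0.82, [437.0, 230.0, 519.0, 310.0]), (0.74, [367.0, 219.0, 420.0, 273.0])]
injector [(0.72, [344.0, 188.0, 370.0, 229.0])]
top {'vfov': 46.
[... 239 characters left out ...]
, (0.41, [394.0, 140.0, 425.0, 198.0])]
neck [(0.91, [184.0, 93.0, 251.0, 161.0]), (0.27, [274.0, 104.0, 300.0, 134.0])]
basket_lug [(0.97, [453.0, 100.0, 536.0, 145.0]), (0.96, [395.0, 142.0, 421.0, 201.0]), (0.9, [390.0, 252.0, 484.0, 291.0])]
neck_slot [(0.88, [180.0, 92.0, 249.0, 161.0]), (0.63, [148.0, 172.0, 220.0, 243.0])]
injector [(0.93, [309.0, 192.0, 320.0, 244.0])]
wrist {'vfov': 59.235, 'cx': 322.308, 'cy': 200.318, 'tool_from_camera': [[1.0, 0.001, 0.0, -0.252], [0.001, -0.963, -0.27, -68.785], [0.0, 0.27, -0.963, -142.424], [0.0, 0.0, 0.0, 1.0]]}
basket []
neck [(0.83, [199.0, 342.0, 256.0, 378.0])]
basket_lug []
neck_slot [(0.71, [198.0, 343.0, 257.0, 376.0])]
injector []
0.9
```

View pics/scene0.png

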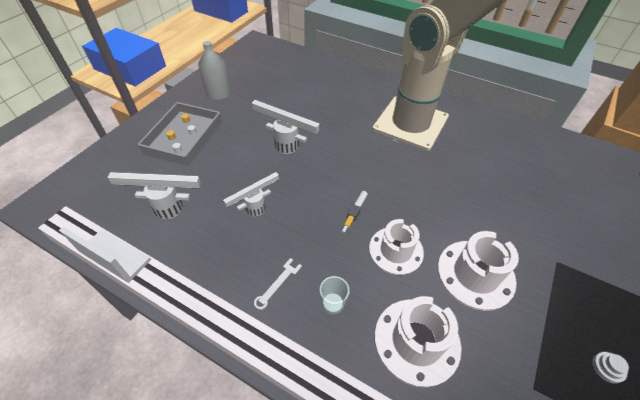

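View pics/top0.png

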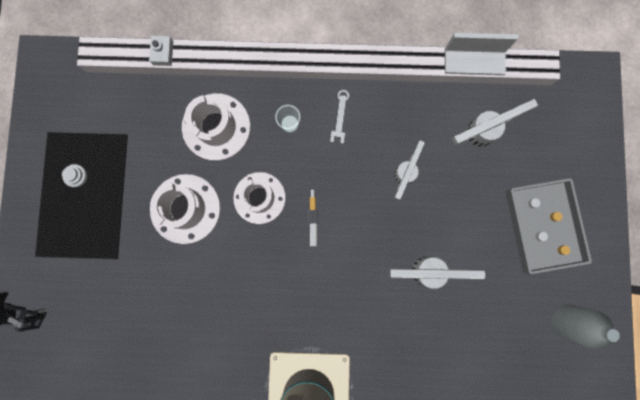

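View pics/wrist0.png

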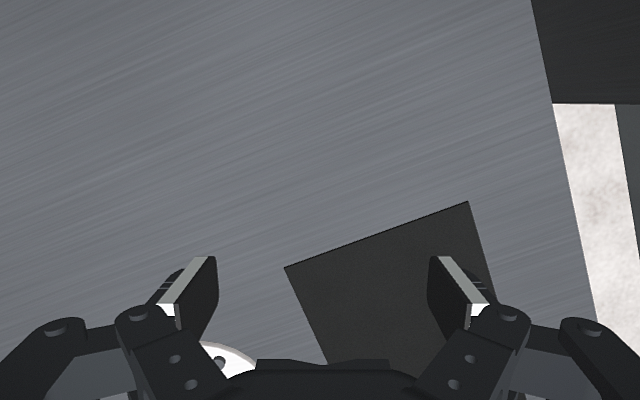

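Top view: basket candidates are (410,170), (490,125) and (433,273). The shortest bar is at (410,170), so I choose that one. Neck candidates are (259,198), (215,126) and (184,208). The smallest is (259,198), so I choose that one. I'll check both in close crops.

Run:
```python
from cell import ctrl
import cv2,numpy as np
t=cv2.imread("pics/top0.png"); s=cv2.imread("pics/scene0.png")
def crop(i,x,y,w,h,f): return cv2.resize(i[y:y+h,x:x+w],None,fx=f,fy=f,interpolation=cv2.INTER_CUBIC)
a=np.hstack([crop(t,225,165,66,66,6),crop(t,375,137,66,66,6)])
b=np.hstack([crop(s,363,215,66,66,6),crop(s,220,164,66,66,6)])
cv2.imwrite("pics/crop1.png",np.vstack([a,b])[:,:][:800])
cv2.imwrite("pics/crop1.png",cv2.resize(np.vstack([a,b]),(600,600)))
```

```text
(no output)
```

View pics/crop1.png

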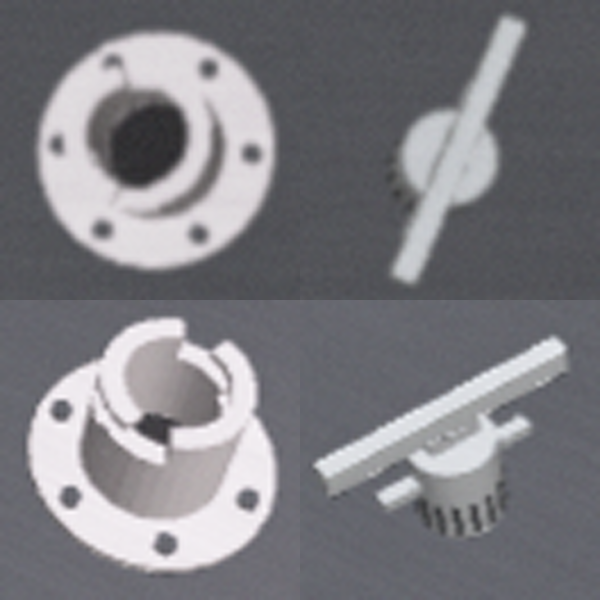

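```bash
cat > h.py <<'E'
import numpy as np,cv2
from scipy.spatial.transform import Rotation as Ro
def K(d): 
    f=200/np.tan(np.radians(d["vfov"])/2); return f,d["cx"],d["cy"]
def ray(d,T,p):
    f,cx,cy=K(d); v=np.array([(p[0]-cx)/f,-(p[1]-cy)/f,-1.]); return T[:3,3],T[:3,:3]@v
def at(d,T,p,z):
    o,v=ray(d,T,p); return o+v*(z-o[2])/v[2]
def proj(d,T,X):
    f,cx,cy=K(d); c=(np.asarray(X,float)-T[:3,3])@T[:3,:3]; return np.stack([cx+f*c[...,0]/-c[...,2], cy-f*c[...,1]/-c[...,2]],-1)
def toolT(s):
    T=np.eye(4); T[:3,:3]=Ro.from_euler("xyz",s["tool_rot"]).as_matrix(); T[:3,3]=s["eef_pos"]; return T
E
python3 - <<'E'
from cell import ctrl
from h import *
for c in ["top","scene"]:
    d=ctrl.get_image(c);T=d["T"];g=cv2.cvtColor(d["img"],cv2.COLOR_RGB2GRAY)
    for t,z in [("basket",100),("neck",8),("basket_bar_end",100),("injector",13),("beaker",0),("spanner",0)]:
        for o in ctrl.cut_out(c,t):
            m=o["pixels"].astype(np.uint8); r=cv2.minAreaRect(np.argwhere(m)[:,::-1].astype(np.float32))
            W=np.array([at(d,T,p,z)[:2] for p in cv2.boxPoints(r)])
            print(c,t,round(o["score"],2),np.round(r[0]),"ctr",np.round(W.mean(0)),"sides",np.round([np.linalg.norm(W[0]-W[1]),np.linalg.norm(W[1]-W[2])]),m.sum())
# bar in top by threshold
d=ctrl.get_image("top");T=d["T"];g=cv2.cvtColor(d["img"],cv2.COLOR_RGB2GRAY)
sub=np.zeros_like(g);sub[137:203,385:432]=(g[137:203,385:432]>165)
p=np.argwhere(sub)[:,::-1].astype(np.float32)
r=cv2.minAreaRect(p);b=cv2.boxPoints(r);W=np.array([at(d,T,q,100)[:2] for q in b]);print(r,np.round(W))
E
```

```text
top basket 0.96 [494. 121.] ctr [ 709. -455.] sides [235.  75.] 1476
top basket 0.9 [436. 274.] ctr [ 321. -307.] sides [ 74. 229.] 1468
top basket 0.64 [409. 170.] ctr [ 577. -238.] sides [154.  52.] 621
top neck 0.88 [216. 127.] ctr [697. 277.] sides [185. 185.] 3619
top neck 0.81 [258. 198.] ctr [505. 151.] sides [138. 135.] 2065
top neck 0.57 [184. 209.] ctr [470. 349.] sides [184. 183.] 3719
top basket_bar_end 0.79 [494. 121.] ctr [ 709. -454.] sides [232.  74.] 1397
top basket_bar_end 0.63 [437. 274.] ctr [ 320. -307.] sides [ 74. 228.] 1461
top basket_bar_end 0.6 [409. 170.] ctr [ 576. -237.] sides [160.  54.] 753
top basket_bar_end 0.41 [287. 118.] ctr [701.  74.] sides [61. 71.] 556
top injector 0.9 [312. 218.] ctr [456.   3.] sides [ 24. 147.] 449
top beaker 0.67 [287. 119.] ctr [727.  83.] sides [67. 79.] 566
top spanner 0.68 [339. 116.] ctr [741. -61.] sides [148.  39.] 396
scene basket 0.81 [153. 196.] ctr [ 725. -437.] sides [154. 246.] 2276
scene basket 0.79 [279. 131.] ctr [ 355. -302.] sides [187. 246.] 1603
scene basket 0.7 [256. 199.] ctr [ 602. -208.] sides [160. 102.] 975
scene neck 0.76 [476. 270.] ctr [453. 343.] sides [233. 208.] 4824
scene neck 0.61 [398. 249.] ctr [498. 152.] sides [166. 142.] 2143
scene basket_bar_end 0.98 [256. 199.] ctr [ 603. -207.] sides [158. 100.] 942
scene basket_bar_end 0.84 [152. 195.] ctr [ 724. -441.] sides [156. 248.] 2251
scene basket_bar_end 0.67 [279. 130.] ctr [ 354. -303.] sides [188. 248.] 1670
scene injector 0.9 [353. 212.] ctr [453.   1.] sides [155.  29.] 319
scene beaker 0.88 [332. 294.] ctr [692.  63.] sides [100.  76.] 970
scene spanner 0.78 [274. 285.] ctr [739. -69.] sides [152.  39.] 557
((408.95770263671875, 169.0867919921875), (19.58277130126953, 60.11191177368164), 37.30394744873047) [[ 531. -173.]
 [ 656. -264.]
 [ 627. -304.]
 [ 502. -212.]]
```

```bash
cat >> h.py <<'E'
def go(s,P):
    T=toolT(s); print("tool shift/40:",np.round(T[:3,:3].T@(np.array(P,float)-T[:3,3])/40,3))
E
python3 - <<'E'
from cell import ctrl
from h import *
s=ctrl.read_state(); d=ctrl.get_image("top")
a=at(d,d["T"],(421.6,141.4),100);b=at(d,d["T"],(398.1,197.5),100)
print(a,b,(a+b)/2,np.linalg.norm(a-b),np.degrees(np.arctan2(*(a-b)[1::-1])))
go(s,[504,151,230])
print(np.degrees(s["tool_rot"]))
E
```

```text
[ 650.68493899 -269.67651103  100.        ] [ 505.99975143 -211.32150218  100.        ] [ 578.34234521 -240.4990066   100.        ] 156.00996940871784 -21.965403201713325
tool shift/40: [-8.124 10.344  0.032]
[-1.79997543e+02 -7.93126906e-04  6.85231417e+01]
```

```bash
python3 -m creep '-0.8 1 0 0 0 0 0;-1.6 2 0 0 0 0 0;-2.4 3 0 0 0 0 0;-3.2 4 0 0 0 0 0;-4 5 0 0 0 0 0;-4.8 6 0 0 0 0 0;-5.5 7 0 0 0 0 0;-6.2 7.9 0 0 0 0 0;-6.7 8.5 0 0 0 0 0;-7.1 9 0 0 0 0 0'
python3 - <<'E'
from cell import ctrl
from h import *
go(ctrl.read_state(),[504,151,230])
E
```

```text
clock: 2.53
eef_pos: [448.7, 243.3, 231.6]
tool_rot: [3.141, -0.001, 1.196]
force: [0.6, 0.0, -0.7]
width: 85.5
tool shift/40: [-1.641  2.13   0.041]
```

```bash
python3 -m creep '-0.4 0.6 0 0 0 0 0;-0.8 1.1 0 0 0 0 0;-1.1 1.4 0 0 0 0 0;-1.1 1.4 0 0 0 0 0;-1.1 1.4 0 0 0 0 0;-1.1 1.4 0 0 0 0 0'
python3 - <<'E'
from cell import ctrl
from h import *
s=ctrl.read_state(); d=ctrl.get_image("wrist");T=toolT(s)@d["tool_from_camera"]
print(s["eef_pos"],s["qd"].round(2) if hasattr(s["qd"],"round") else s["qd"])
cv2.imwrite("pics/w1.png",d["img"][:,:,::-1]); np.savez("w1.npz",T=T,**{k:d[k] for k in("vfov","cx","cy","img")})
print([ (o["score"],o["rect"]) for o in ctrl.boxes_of("wrist","neck")])
E
```

```text
clock: 3.03
eef_pos: [483.3, 184.9, 231.3]
tool_rot: [-3.141, -0.001, 1.197]
force: [0.3, 0.6, -0.2]
width: 85.3
[483.30623276 184.88919905 231.33037324] [-0.02 -0.   -0.01 -0.    0.    0.    0.  ]
[(0.98, [235.0, 135.4, 362.7, 266.5]), (0.98, [380.7, 231.1, 544.6, 400.0]), (0.92, [375.8, 0.0, 607.9, 188.9]), (0.26, [1.3, 348.4, 5.7, 359.8])]
```

View pics/w1.png

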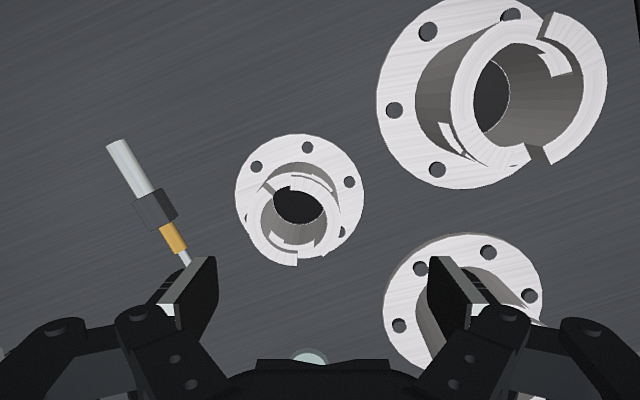

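```bash
cat > neckfit.py <<'E'
import sys
from h import *
from cell import ctrl
from scipy.optimize import minimize
def circ(c,r,z,n=180):
    a=np.linspace(0,2*np.pi,n,endpoint=False); return np.c_[c[0]+r*np.cos(a),c[1]+r*np.sin(a),np.full(n,z)]
E
python3 - <<'E'
from neckfit import *
z=np.load("w1.npz");d={k:z[k] for k in z.files};T=d["T"];img=d["img"]
g=cv2.cvtColor(img,cv2.COLOR_RGB2GRAY)
m=[o for o in ctrl.cut_out("wrist","neck") if o["pixels"][160,298]][0]["pixels"].astype(np.uint8)
def model(c):
    mm=np.zeros((400,640),np.uint8)
    for r,zs in((70,(0,8)),(41,(8,84))):
        P=np.vstack([proj(d,T,circ(c,r,zz)) for zz in zs]).astype(np.float32)
        cv2.fillConvexPoly(mm,np.round(cv2.convexHull(P)*16).astype(np.int32),1,shift=4)
    return mm
f=lambda c:-( (model(c)&m).sum()/(model(c)|m).sum())
best=min(((f((x,y)),x,y) for x in np.arange(490,516,1) for y in np.arange(138,165,1)))
print(best)
# flange-only: fit via bright edges
c=best[1:]
big=cv2.resize(img[125:275,225:375],None,fx=4,fy=4,interpolation=cv2.INTER_CUBIC)[:,:,::-1].copy()
for r,zz,col in((70,8,(0,0,255)),(41,84,(0,255,0)),(29,84,(255,0,0))):
    P=(proj(d,T,circ(c,r,zz))-[225,125]+.5)*4
    cv2.polylines(big,[P.astype(np.int32)],True,col,1)
for a in range(0,360,30):
    p=(proj(d,T,np.array([c[0]+50*np.cos(np.radians(a)),c[1]+50*np.sin(np.radians(a)),84]))-[225,125]+.5)*4
    cv2.putText(big,str(a),tuple(int(v) for v in p),0,.5,(255,0,255),1)
cv2.imwrite("pics/n1.png",big)
E
```

```text
(np.float64(-0.9657757980697848), np.int64(504), np.int64(149))
```

View pics/n1.png

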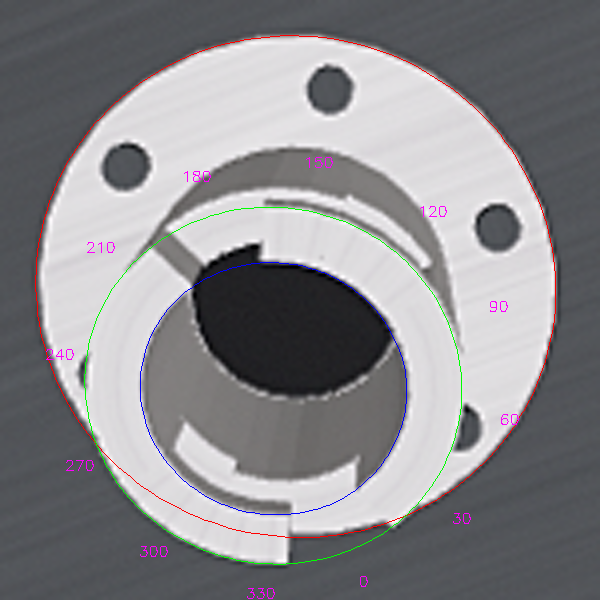

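Run:
```python
from neckfit import *
z=np.load("w1.npz");d={k:z[k] for k in z.files};T=d["T"]
c=(504,149)
A=np.radians(np.arange(-60,300,.5));R=np.linspace(27,43,64)
X=np.stack([c[0]+R[:,None]*np.cos(A),c[1]+R[:,None]*np.sin(A),np.full((64,len(A)),84.)],-1)
p=proj(d,T,X).astype(np.float32)
u=cv2.remap(d["img"],p[...,0],p[...,1],cv2.INTER_CUBIC)[:,:,::-1]
u=cv2.resize(u,(720,192)).copy()
for a in range(-60,300,20): cv2.putText(u,str(a),((a+60)*2,190),0,.35,(0,0,255),1); cv2.line(u,((a+60)*2,0),((a+60)*2,8),(0,0,255),1)
cv2.imwrite("pics/n2.png",u)
```

```text
(no output)
```

View pics/n2.png

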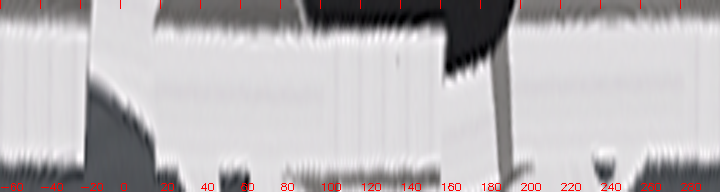

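Run:
```python
from cell import ctrl
from h import *
go(ctrl.read_state(),[578,-240,230])
```

```text
tool shift/40: [-9.041  6.073  0.025]
```

```bash
python3 -m creep '-0.8 0.54 0 0 0 0 0;-1.6 1.08 0 0 0 0 0;-2.4 1.6 0 0 0 0 0;-3.2 2.15 0 0 0 0 0;-4 2.7 0 0 0 0 0;-4.8 3.2 0 0 0 0 0;-5.6 3.75 0 0 0 0 0;-6.4 4.3 0 0 0 0 0;-7.1 4.8 0 0 0 0 0;-7.8 5.2 0 0 0 0 0' &&  python3 -m creep '-0.5 0.35 0 0 0 0 0;-0.9 0.6 0 0 0 0 0;-1.2 0.8 0 0 0 0 0;-1.2 0.8 0 0 0 0 0;-1.2 0.8 0 0 0 0 0;-1.2 0.8 0 0 0 0 0'
python3 - <<'E'
from cell import ctrl
from h import *
s=ctrl.read_state(); d=ctrl.get_image("wrist");T=toolT(s)@d["tool_from_camera"]
cv2.imwrite("pics/w2.png",d["img"][:,:,::-1]); np.savez("w2.npz",T=T,**{k:d[k] for k in("vfov","cx","cy","img")})
print([ (o["score"],o["rect"]) for o in ctrl.boxes_of("wrist","basket")])
E
```

```text
clock: 4.02
eef_pos: [564.2, -184.0, 231.3]
tool_rot: [3.141, -0.0, 1.197]
force: [1.1, -0.4, 0.0]
width: 85.6
clock: 4.52
eef_pos: [575.6, -236.8, 231.1]
tool_rot: [-3.14, -0.002, 1.198]
force: [0.2, 0.6, 1.1]
width: 85.2
[(0.81, [203.6, 307.9, 242.2, 364.9]), (0.8, [291.3, 87.7, 349.9, 283.4])]
```

View pics/w2.png

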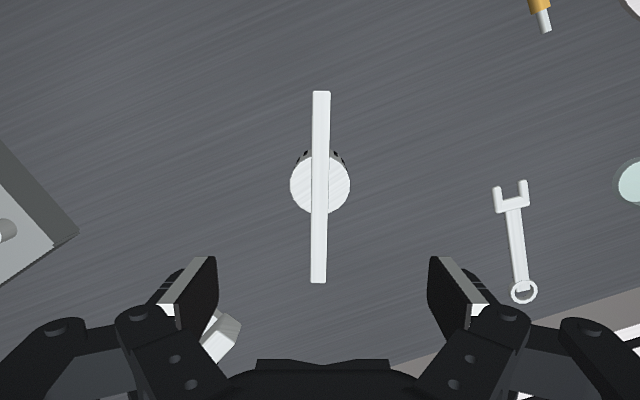

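Run:
```python
from h import *
from cell import ctrl
z=np.load("w2.npz");d={k:z[k] for k in z.files};T=d["T"]
g=cv2.cvtColor(d["img"],cv2.COLOR_RGB2GRAY)
for lo in (185,205):
  m=np.zeros_like(g);m[80:292,300:340]=g[80:292,300:340]>lo
  # centre line outside the drum rows
  pts=[(np.flatnonzero(m[r]).mean(),r) for r in list(range(97,140))+list(range(220,278))]
  vx,vy,x0,y0=cv2.fitLine(np.array(pts,np.float32),cv2.DIST_L2,0,.01,.01).ravel()
  rows=np.flatnonzero(m.sum(1)>5);
  e=[np.array([x0+(r-y0)*vx/vy,r]) for r in (rows[0]-.5,rows[-1]+.5)]
  a,b=[at(d,T,q,100) for q in e]
  print(e,a,b,(a+b)/2,np.linalg.norm(a-b),np.degrees(np.arctan2(*(a-b)[1::-1])))
s=ctrl.read_state();print(np.degrees(s["tool_rot"]));go(s,[*((a+b)/2)[:2],71])
```

```text
[array([321.44178785,  90.5       ]), array([317.68174839, 282.5       ])] [ 503.64984453 -209.50057901  100.        ] [ 649.91809484 -270.3243643   100.        ] [ 576.78396968 -239.91247166  100.        ] 158.41064960077028 157.4206397137268
[array([321.50736382,  90.5       ]), array([317.68939483, 282.5       ])] [ 503.66758789 -209.45522029  100.        ] [ 649.9205055  -270.31821571  100.        ] [ 576.7940467 -239.886718   100.       ] 158.41155298992172 157.40541555797435
[-1.79964998e+02 -6.73945063e-02  6.86873753e+01]
tool shift/40: [-0.064  0.055  4.008]
```

```bash
python3 -m creep '-0.06 0.05 0.7 0 0 1.2 0;-0.06 0.05 1.4 0 0 1.2 0;-0.06 0.05 2.1 0 0 1.2 0;-0.06 0.05 2.7 0 0 1.2 0;-0.06 0.05 3.2 0 0 1.2 0;-0.06 0.05 3.5 0 0 1.2 0;-0.06 0.05 3.75 0 0 1.2 0;-0.06 0.05 3.9 0 0 1.2 0;-0.06 0.05 3.9 0 0 1.2 0;-0.06 0.05 3.9 0 0 1.2 0'
python3 - <<'E'
from cell import ctrl
from h import *
s=ctrl.read_state(); print(np.degrees(s["tool_rot"])); go(s,[576.8,-239.9,75]); d=ctrl.get_image("wrist")
cv2.imwrite("pics/w3.png",d["img"][:,:,::-1])
E
```

```text
clock: 5.45
eef_pos: [576.9, -242.3, 75.9]
tool_rot: [3.141, -0.0, 1.175]
force: [-0.4, -0.1, 0.9]
width: 85.4
[ 1.79940912e+02 -4.61179831e-03  6.73361741e+01]
tool shift/40: [ 0.054 -0.026  0.023]
```

View pics/w3.png

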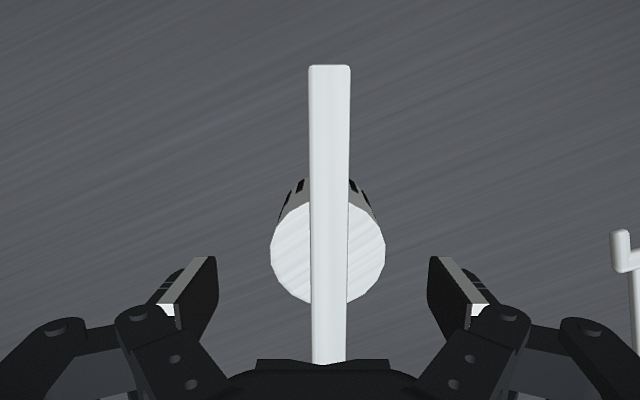

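```bash
python3 -m creep '0.05 -0.02 0 0 0 0 0;0.05 -0.02 0 0 0 0 0;0.05 -0.02 0 0 0 0 0.5;0.05 -0.02 0 0 0 0 0.8;0.05 -0.02 0 0 0 0 1;0.05 -0.02 0 0 0 0 1;0.05 -0.02 0 0 0 0 1;0.05 -0.02 0 0 0 0 1;0.05 -0.02 0 0 0 0 1;0.05 -0.02 0 0 0 0 1'
```

```text
clock: 6.33
eef_pos: [576.6, -240.1, 75.4]
tool_rot: [3.141, -0.0, 1.175]
force: [0.8, 0.2, 0.3]
width: 13.0
```

```bash
python3 -m creep '0 0 0 0 0 0 1;0 0 0 0 0 0 1;0 0 0 0 0 0 1'
python3 - <<'E'
from cell import ctrl
from h import *
s=ctrl.read_state(); print(np.degrees(s["tool_rot"])); go(s,[576.8,-239.9,75]); d=ctrl.get_image("wrist")
cv2.imwrite("pics/w4.png",d["img"][:,:,::-1])
E
```

```text
clock: 6.58
eef_pos: [576.6, -240.0, 75.4]
tool_rot: [3.141, -0.0, 1.175]
force: [1.4, 0.2, 1.1]
width: 13.1
[ 1.79982938e+02 -1.07859477e-02  6.73296163e+01]
tool shift/40: [0.005 0.003 0.009]
```

View pics/w4.png

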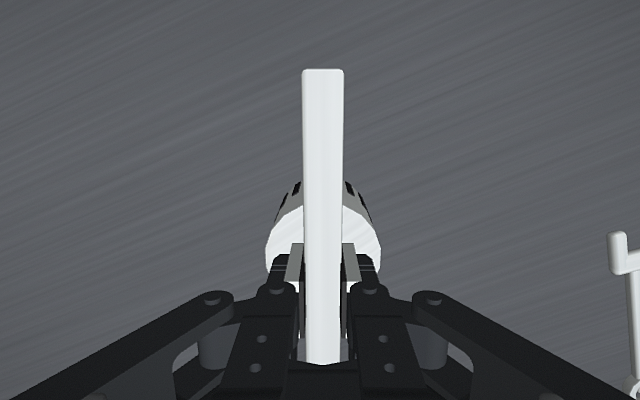

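```bash
python3 -m creep '0 0 -0.2 0 0 0 1;0 0 -0.6 0 0 0 1;0 0 -1.1 0 0 0 1;0 0 -1.6 0 0 0 1;0 0 -2.1 0 0 0 1;0 0 -2.6 0 0 0 1;0 0 -2.9 0 0 0 1;0 0 -3.1 0 0 0 1;0 0 -3.1 0 0 0 1'
python3 - <<'E'
from cell import ctrl
from h import *
s=ctrl.read_state(); print(s["width"]); go(s,[504,149,198])
E
```

```text
clock: 7.38
eef_pos: [576.8, -240.6, 200.9]
tool_rot: [3.139, 0.0, 1.175]
force: [0.6, -0.5, -3.1]
width: 12.8
12.768664605096738
tool shift/40: [ 8.283 -5.437  0.059]
```

```bash
python3 -m creep '0.3 -0.2 0 0 0 -1 1;0.9 -0.6 0 0 0 -3 1;1.6 -1.05 0 0 0 -6 1;2.3 -1.5 0 0 0 -9 1;3.1 -2.05 0 0 0 -12 1;3.9 -2.55 0 0 0 -15 1;4.7 -3.1 0 0 0 -18 1;5.4 -3.55 0 0 0 -20 1;6.1 -4 0 0 0 -21.6 1;6.8 -4.5 0 0 0 -21.6 1'
python3 - <<'E'
from cell import ctrl
from h import *
s=ctrl.read_state(); print(s["width"]); go(s,[504,149,198])
E
```

```text
clock: 8.22
eef_pos: [513.3, 82.3, 198.2]
tool_rot: [-3.139, 0.0, 1.554]
force: [0.8, 0.3, -3.6]
width: 12.7
12.705831234238573
tool shift/40: [ 1.664 -0.259  0.004]
```

```bash
python3 -m creep '0.5 -0.1 0 0 0 0 1;1 -0.2 0 0 0 0 1;1.4 -0.25 0 0 0 0 1;1.65 -0.3 0 0 0 0 1;1.67 -0.3 0 0 0 0 1;1.67 -0.3 0 0 0 0 1;1.67 -0.3 0 0 0 0 1'
python3 - <<'E'
from cell import ctrl
from h import *
s=ctrl.read_state(); print(s["width"],np.degrees(s["tool_rot"])); go(s,[504,149,198])
for c in ("wrist","scene","top"):
    d=ctrl.get_image(c); i=d["img"][:,:,::-1]
    if c!="wrist": x,y=(340,140) if c=="scene" else (190,130); i=cv2.resize(i[y:y+150,x:x+150],None,fx=4,fy=4,interpolation=cv2.INTER_CUBIC)
    cv2.imwrite(f"pics/{c}5.png",i)
E
```

```text
clock: 8.8
eef_pos: [504.3, 145.8, 198.9]
tool_rot: [-3.141, 0.001, 1.551]
force: [0.2, -0.3, -3.6]
width: 12.8
12.825408743542162 [-1.79951989e+02  7.85105710e-02  8.88522691e+01]
tool shift/40: [ 0.081 -0.008  0.022]
```

View pics/wrist5.png

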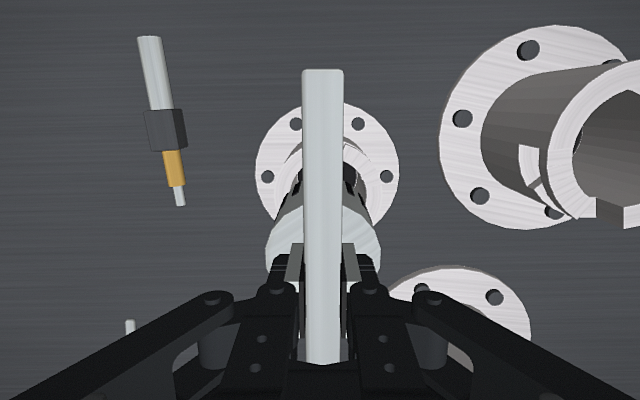

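View pics/scene5.png

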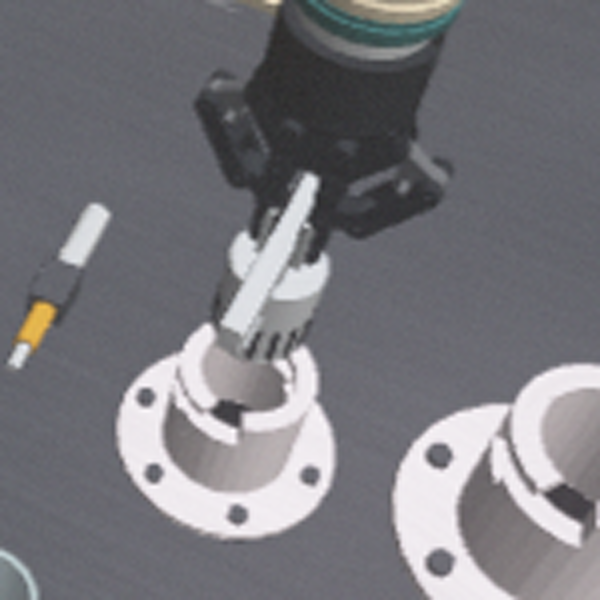

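```bash
cat > chk.py <<'E'
from neckfit import *
def neckmask(d,T,c):
    mm=np.zeros((400,640),np.uint8)
    for r,zs in((70,(0,8)),):
        P=np.vstack([proj(d,T,circ(c,r,zz)) for zz in zs]).astype(np.float32)
        cv2.fillConvexPoly(mm,np.round(cv2.convexHull(P)*16).astype(np.int32),1,shift=4)
    return mm
E
python3 - <<'E'
from chk import *
s=ctrl.read_state(); d=ctrl.get_image("wrist");Tc=d["tool_from_camera"];T=toolT(s)@Tc
print("bar pred (tool)",proj(d,Tc,np.array([[7,-80,-24.6],[-7,-80,-24.6],[7,80,-24.6]])))
print("grey row80,150",[(r,np.flatnonzero(cv2.cvtColor(d['img'],cv2.COLOR_RGB2GRAY)[r,290:350]>150)[[0,-1]]+290) for r in (80,90)])
g=cv2.cvtColor(d["img"],cv2.COLOR_RGB2GRAY)
print("bar top row",np.flatnonzero(g[:,322]>150)[0])
# flange edges on either side: fit by gradient along circle z=8 r=70
gx=cv2.GaussianBlur(g.astype(np.float32),(0,0),1)
def score(p):
    o=proj(d,T,circ(p,72,8,720)).astype(np.float32);i=proj(d,T,circ(p,68,8,720)).astype(np.float32)
    sa=cv2.remap(gx,i[:,0],i[:,1],1).ravel()-cv2.remap(gx,o[:,0],o[:,1],1).ravel()
    ok=(i[:,1]<215)&~((abs(i[:,0]-323)<28))
    return np.clip(sa[ok],-20,60).mean()
b=max((score((x,y)),x,y) for x in np.arange(495,513,.5) for y in np.arange(140,158,.5)); print(b)
# same with w1
z=np.load("w1.npz");d={k:z[k] for k in z.files};T=d["T"];gx=cv2.GaussianBlur(cv2.cvtColor(d["img"],cv2.COLOR_RGB2GRAY).astype(np.float32),(0,0),1)
def score1(p,r=70,zz=8):
    o=proj(d,T,circ(p,r+2,zz,720)).astype(np.float32);i=proj(d,T,circ(p,r-2,zz,720)).astype(np.float32)
    sa=cv2.remap(gx,i[:,0],i[:,1],1).ravel()-cv2.remap(gx,o[:,0],o[:,1],1).ravel()
    return np.clip(sa,-20,60).mean()
print(max((score1((x,y)),x,y) for x in np.arange(495,513,.5) for y in np.arange(140,158,.5)))
print(max((score1((x,y),41,84),x,y) for x in np.arange(495,513,.5) for y in np.arange(140,158,.5)))
print(max((score1((x,y),29,84),x,y) for x in np.arange(495,513,.5) for y in np.arange(140,158,.5)))
E
```

```text
bar pred (tool) [[345.00672198  64.84173715]
 [300.41130895  64.86962329]
 [338.84166546 455.75524807]]
grey row80,150 [(80, array([302, 343])), (90, array([303, 342]))]
bar top row 69
(np.float32(60.0), np.float64(505.5), np.float64(149.5))
(np.float32(53.33586), np.float64(504.5), np.float64(148.5))
(np.float32(33.725254), np.float64(505.5), np.float64(149.0))
(np.float32(16.289951), np.float64(512.5), np.float64(140.0))
```

```bash
python3 -m creep '0.08 0.01 0 0 0 0 1;0.08 0.01 0 0 0 0 1;0.08 0.01 0.2 0 0 0 1;0.08 0.01 0.45 0 0 0 1;0.08 0.01 0.7 0 0 0 1;0.08 0.01 0.9 0 0 0 1;0.08 0.01 1.1 0 0 0 1;0.08 0.01 1.2 0 0 0 1;0.08 0.01 1.2 0 0 0 1'
python3 - <<'E'
from cell import ctrl
from h import *
s=ctrl.read_state(); print(s["width"],np.degrees(s["tool_rot"]),s["torque"]); go(s,[504.8,149.2,98.4])
for c in ("scene",):
    d=ctrl.get_image(c); i=d["img"][:,:,::-1]
    x,y=(340,140) if c=="scene" else (190,130); i=cv2.resize(i[y:y+150,x:x+150],None,fx=4,fy=4,interpolation=cv2.INTER_CUBIC)
    cv2.imwrite(f"pics/{c}6.png",i)
E
```

```text
clock: 9.75
eef_pos: [504.1, 150.2, 149.9]
tool_rot: [-3.139, 0.001, 1.552]
force: [0.4, -0.6, -2.9]
width: 12.8
12.78170597037945 [-1.79861405e+02  5.02586363e-02  8.89245802e+01] [-0.04181173  0.00541293 -0.06556558]
tool shift/40: [-0.023  0.021  1.288]
```

View pics/scene6.png

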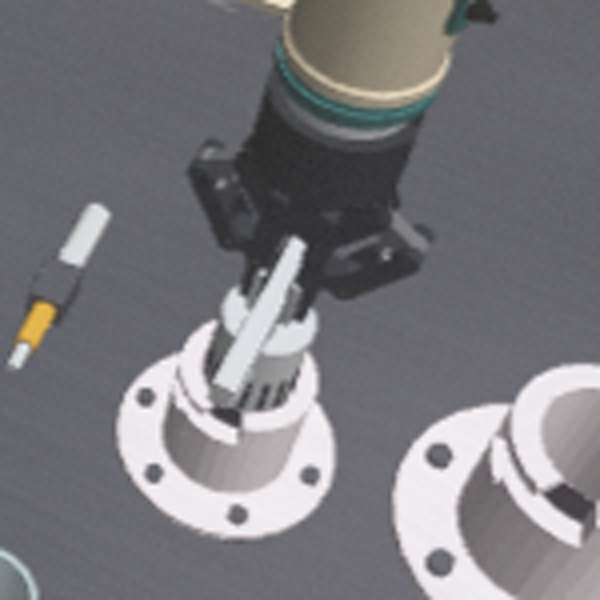

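```bash
python3 -m creep '-0.02 0.02 0 0 0 0 1;-0.02 0.02 0.1 0 0 0 1;-0.02 0.02 0.2 0 0 0 1;-0.02 0.02 0.3 0 0 0 1;-0.02 0.02 0.4 0 0 0 1;-0.02 0.02 0.5 0 0 0 1;-0.02 0.02 0.55 0 0 0 1;-0.02 0.02 0.55 0 0 0 1'
python3 - <<'E'
from cell import ctrl
from h import *
s=ctrl.read_state(); print(s["width"],np.degrees(s["tool_rot"]),s["torque"]); go(s,[504.8,149.2,98.4])
for c in ("scene",):
    d=ctrl.get_image(c); i=d["img"][:,:,::-1]
    x,y=(340,175) if c=="scene" else (190,130); i=cv2.resize(i[y:y+110,x:x+110],None,fx=5,fy=5,interpolation=cv2.INTER_CUBIC)
    cv2.imwrite(f"pics/{c}7.png",i)
E
```

```text
clock: 10.47
eef_pos: [505.5, 149.7, 128.7]
tool_rot: [-3.141, 0.0, 1.552]
force: [-0.3, -0.5, -3.5]
width: 12.9
12.862952406138312 [-1.79956461e+02  9.94930633e-03  8.89312064e+01] [-0.03064187  0.28349257  0.01408899]
tool shift/40: [-0.012 -0.016  0.756]
```

View pics/scene7.png

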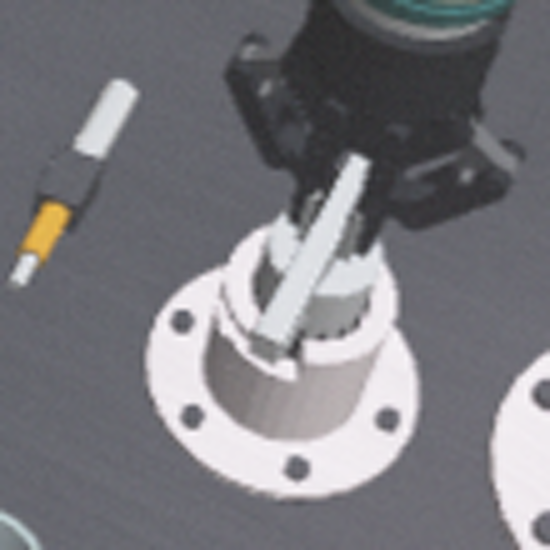

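```bash
python3 -m creep '-0.01 -0.01 0 0 0 0 1;-0.01 -0.01 0.1 0 0 0 1;-0.01 -0.01 0.2 0 0 0 1;-0.01 -0.01 0.3 0 0 0 1;-0.01 -0.01 0.4 0 0 0 1;-0.01 -0.01 0.45 0 0 0 1;-0.01 -0.01 0.45 0 0 0 1'
python3 - <<'E'
from cell import ctrl
from h import *
s=ctrl.read_state(); print(s["width"],np.degrees(s["tool_rot"]),s["torque"]); go(s,[504.8,149.2,98.4])
E
```

```text
clock: 11.1
eef_pos: [505.3, 149.2, 110.7]
tool_rot: [-3.141, 0.0, 1.552]
force: [-0.1, -0.9, -4.4]
width: 12.7
12.683675267135865 [-1.79975888e+02  1.14578452e-02  8.89217753e+01] [-0.01432789  0.26278966  0.02834333]
tool shift/40: [ 0.001 -0.011  0.307]
```

```bash
python3 -m creep '0 -0.01 0.1 0 0 0 1;0 -0.01 0.2 0 0 0 1;0 -0.01 0.25 0 0 0 1;0 -0.01 0.28 0 0 0 1;0 -0.01 0.3 0 0 0 1;0 -0.01 0.3 0 0 0 1'
python3 - <<'E'
from cell import ctrl
from h import *
s=ctrl.read_state(); print(s["width"],np.degrees(s["tool_rot"]),s["torque"]); go(s,[504.8,149.2,98.4])
for c in ("scene",):
    d=ctrl.get_image(c); i=d["img"][:,:,::-1]
    x,y=(340,175) if c=="scene" else (190,130); i=cv2.resize(i[y:y+110,x:x+110],None,fx=5,fy=5,interpolation=cv2.INTER_CUBIC)
    cv2.imwrite(f"pics/{c}8.png",i)
E
```

```text
clock: 11.6
eef_pos: [505.1, 149.3, 99.2]
tool_rot: [3.141, -0.0, 1.552]
force: [0.1, -0.9, -3.6]
width: 12.7
12.713169171727394 [ 1.79982401e+02 -3.51117670e-03  8.89228025e+01] [0.02060746 0.0246473  0.04072062]
tool shift/40: [-0.002 -0.008  0.02 ]
```

View pics/scene8.png

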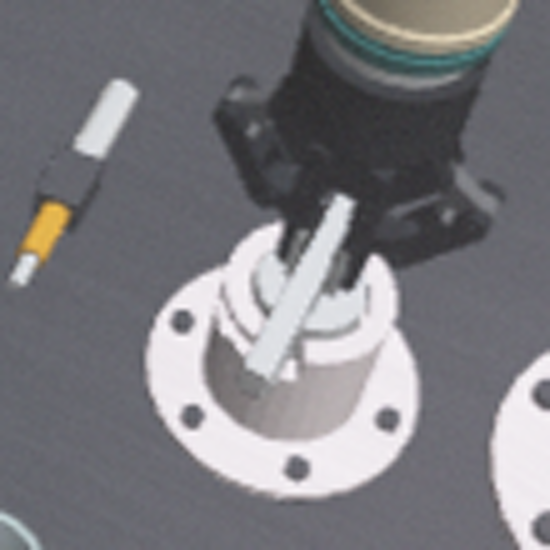

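```bash
python3 -m creep '0 0 0.025 0 0 0 1;0 0 0.025 0 0 0 1;0 0 0.025 0 0 0 0.7;0 0 0.025 0 0 0 0.4;0 0 0.025 0 0 0 0;0 0 0.025 0 0 0 0;0 0 0.025 0 0 0 0;0 0 0.025 0 0 0 0' ; python3 -m creep '0 0 -0.5 0 0 0 0;0 0 -1.2 0 0 0 0;0 0 -2 0 0 0 0;0 0 -2.7 0 0 0 0;0 0 -3 0 0 0 0;0 0 -3 0 0 0 0;0 0 -3 0 0 0 0'
python3 - <<'E'
from cell import ctrl
from h import *
s=ctrl.read_state(); print(s["width"],np.degrees(s["tool_rot"]),s["torque"]); go(s,[504.8,149.2,98.4])
for c in ("scene","wrist"):
    d=ctrl.get_image(c); i=d["img"][:,:,::-1]
    if c=="scene": x,y=(340,175); i=cv2.resize(i[y:y+110,x:x+110],None,fx=5,fy=5,interpolation=cv2.INTER_CUBIC)
    else: np.savez("w9.npz",T=toolT(s)@d["tool_from_camera"],**{k:d[k] for k in("vfov","cx","cy","img")})
    cv2.imwrite(f"pics/{c}9.png",i)
E
```

```text
clock: 12.32
eef_pos: [505.0, 149.3, 98.4]
tool_rot: [3.141, -0.0, 1.552]
force: [-0.0, 0.6, -0.0]
width: 83.5
clock: 12.9
eef_pos: [505.0, 149.3, 218.6]
tool_rot: [3.14, -0.0, 1.552]
force: [-0.3, -1.1, -1.4]
width: 85.4
85.35486074552503 [ 1.79935535e+02 -2.53065594e-02  8.89219206e+01] [-0.00660464  0.01872435  0.00854761]
tool shift/40: [-0.004 -0.009  3.006]
```

View pics/scene9.png

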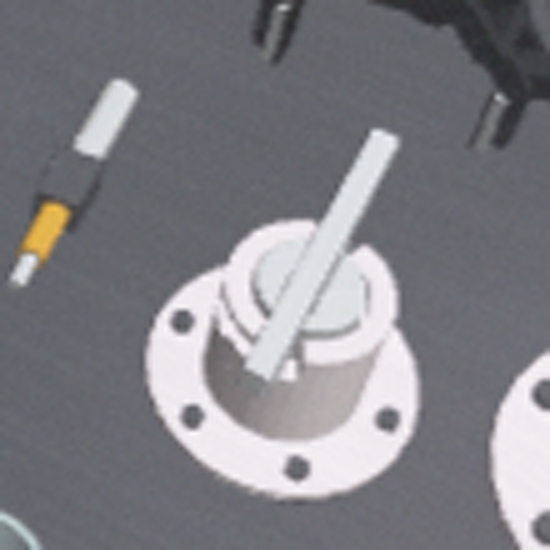

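View pics/wrist9.png

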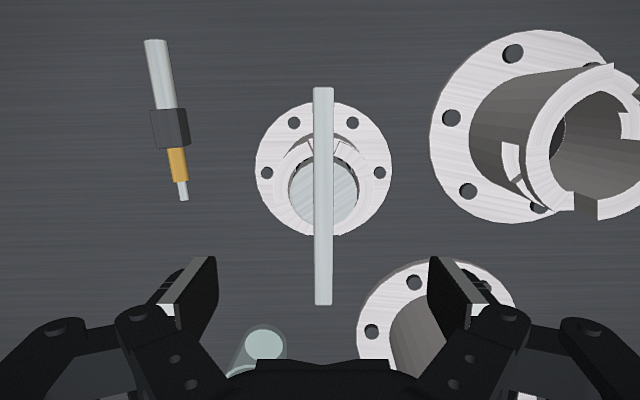

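The basket hangs in the slots with its bar at about -1°. Next I shut the fingers, turn the tool 90° and stage beside the +x bar end on its +y side.

```bash
python3 -m creep '0.1 0.2 0 0 0 7 1;0.3 0.4 0 0 0 14 1;0.4 0.7 0 0 0 21 1;0.5 0.9 0 0 0 28 1;0.6 1.2 0 0 0 35 1;0.7 1.5 0 0 0 42 1;0.9 1.6 0 0 0 49 1;0.9 1.6 0 0 0 56 1;0.9 1.6 0 0 0 63 1;0.9 1.6 0 0 0 70 1' ; python3 -m creep '0 0 0 0 0 7 1;0 0 0 0 0 14 1;0 0 0 0 0 20 1;0 0 0 0 0 20 1;0 0 0 0 0 20 1'
python3 - <<'E'
from chk import *
s=ctrl.read_state(); print(s["width"],np.degrees(s["tool_rot"]),np.round(s["qpos"],2))
a=np.radians(-1.1);c=np.array([505,149.2]);e=np.array([np.cos(a),np.sin(a)]);n=np.array([-e[1],e[0]])
p=c+64*e+28*n; print(p); go(s,[*p,103])
z=np.load("w9.npz");d={k:z[k] for k in z.files};T=d["T"];g=cv2.cvtColor(d["img"],cv2.COLOR_RGB2GRAY)
for zz in (116,123,127):
  A,B=[at(d,T,q,zz) for q in ((323.5,87.5),(323.5,304.5))]; print(zz,(A+B)/2,np.linalg.norm(A-B),np.degrees(np.arctan2(*(B-A)[1::-1])))
d=ctrl.get_image("wrist"); cv2.imwrite("pics/w10.png",d["img"][:,:,::-1])
E
```

```text
clock: 13.83
eef_pos: [568.6, 183.9, 216.2]
tool_rot: [3.141, 0.004, 0.324]
force: [0.3, 0.7, 0.4]
width: -0.0
clock: 14.25
eef_pos: [568.8, 183.9, 216.8]
tool_rot: [3.14, 0.002, -0.016]
force: [-0.3, 0.3, 0.2]
width: 0.2
0.21818461174032983 [ 1.79907904e+02  1.30835822e-01 -8.97709571e-01] [-0.63  0.6   0.43  1.69 -0.3   0.92 -0.09]
[569.52573396 175.96620363]
tool shift/40: [0.028 0.194 2.846]
116 [508.7997569  149.95807979 116.        ] 163.18428925245908 -1.058992221867342
123 [506.72032219 149.97072398 123.        ] 158.52179650710733 -1.058992221867335
127 [505.53207378 149.97794923 127.        ] 155.85751493833502 -1.0589922218673344
```

View pics/w10.png

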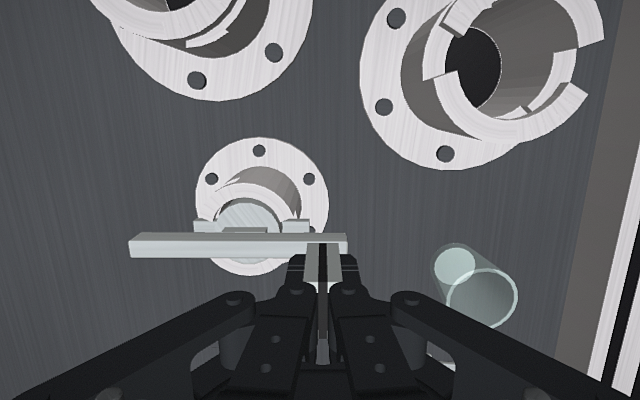

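```bash
python3 -m creep '0 0 0.6 0 0 0 1;0 0 1.3 0 0 0 1;0 0 2 0 0 0 1;0 0 2.5 0 0 0 1;0 0 2.8 0 0 0 1;0 0 2.85 0 0 0 1;0 0 2.85 0 0 0 1;0.02 0.2 2.85 0 0 0 1;0.02 0.2 2.85 0 0 0 1;0.02 0.2 2.85 0 0 0 1'
python3 - <<'E'
from chk import *
s=ctrl.read_state(); print(s["width"],np.degrees(s["tool_rot"]),np.round(s["qpos"],2))
d=ctrl.get_image("wrist"); cv2.imwrite("pics/w11.png",d["img"][:,:,::-1])
d=ctrl.get_image("scene"); x,y=(340,155);cv2.imwrite("pics/s11.png",cv2.resize(d["img"][y:y+130,x:x+130,::-1],None,fx=4.5,fy=4.5,interpolation=cv2.INTER_CUBIC))
# arc waypoints
T=toolT(s);C=np.array([505,149.2]);yaw0=s["tool_rot"][2]
for th in range(0,-67,-6):
    a=np.radians(-1.1+th);e=np.array([np.cos(a),np.sin(a)]);n=np.array([-e[1],e[0]])
    p=np.array([*(C+64*e+18*n),103]); print(th,np.round(T[:3,:3].T@(p-T[:3,3])/40,2),"rz",-th)
E
```

```text
clock: 15.13
eef_pos: [571.3, 175.1, 105.7]
tool_rot: [-3.141, -0.002, -0.02]
force: [0.3, -0.6, -0.0]
width: -0.2
-0.24173618065387542 [-1.79979653e+02 -1.38109632e-01 -1.14823338e+00] [-0.56  0.74  0.36  1.79 -0.38  0.68 -0.01]
0 [-0.04  0.23  0.07] rz 0
-6 [-0.01  0.4   0.07] rz 6
-12 [0.01 0.57 0.07] rz 12
-18 [0.02 0.75 0.07] rz 18
-24 [0.   0.92 0.07] rz 24
-30 [-0.03  1.09  0.07] rz 30
-36 [-0.08  1.26  0.07] rz 36
-42 [-0.15  1.42  0.07] rz 42
-48 [-0.24  1.57  0.07] rz 48
-54 [-0.34  1.71  0.07] rz 54
-60 [-0.45  1.84  0.07] rz 60
-66 [-0.58  1.96  0.07] rz 66
```

View pics/w11.png

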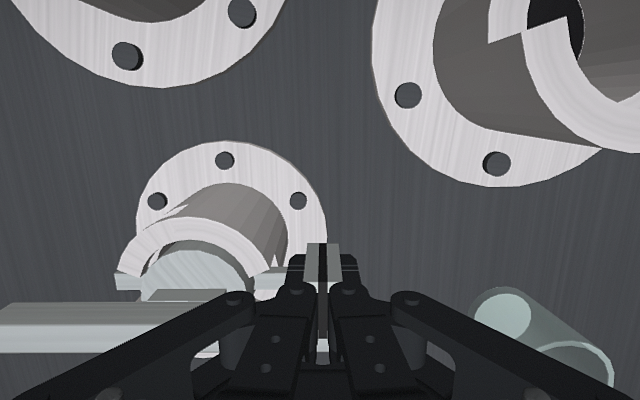

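View pics/s11.png

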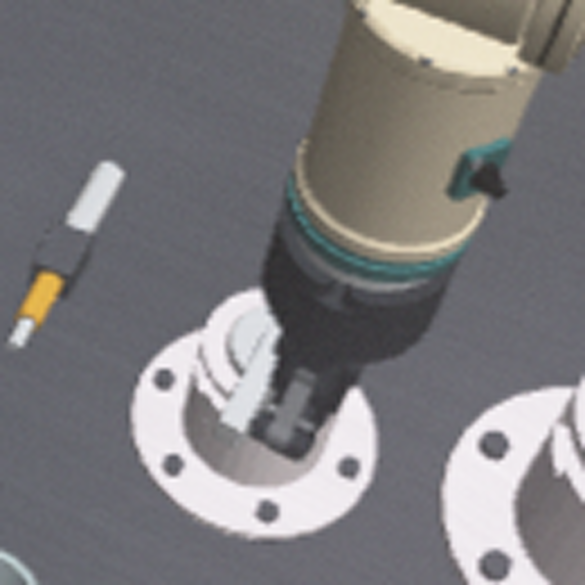

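```bash
python3 -m creep '-0.02 0.1 0.07 0 0 0 1;-0.04 0.18 0.07 0 0 0 1;-0.04 0.23 0.07 0 0 0 1;-0.03 0.29 0.07 0 0 2 1;-0.02 0.34 0.07 0 0 4 1;-0.01 0.4 0.07 0 0 6 1;0 0.46 0.07 0 0 8 1;0 0.52 0.07 0 0 10 1;0.01 0.57 0.07 0 0 12 1;0.01 0.57 0.07 0 0 12 1'
cat > arc.py <<'E'
from chk import *
s=ctrl.read_state();T=toolT(s);C=np.array([505,149.2]);y=np.degrees(s["tool_rot"][2]);print("yaw",y,"torque",s["torque"])
for th in range(-12,-67,-6):
    a=np.radians(-1.1+th);e=np.array([np.cos(a),np.sin(a)]);n=np.array([-e[1],e[0]])
    p=np.array([*(C+64*e+18*n),103]); print(th,np.round(T[:3,:3].T@(p-T[:3,3])/40,2),"rz",round(y+1.1-th,1))
E
python3 arc.py
python3 - <<'E'
from chk import *
d=ctrl.get_image("wrist"); cv2.imwrite("pics/w12.png",d["img"][:,:,::-1])
d=ctrl.get_image("scene"); x,y=(340,155);cv2.imwrite("pics/s12.png",cv2.resize(d["img"][y:y+130,x:x+130,::-1],None,fx=4.5,fy=4.5,interpolation=cv2.INTER_CUBIC))
E
```

```text
clock: 16.07
eef_pos: [570.2, 152.6, 101.5]
tool_rot: [3.141, -0.0, -0.231]
force: [0.5, 0.9, 0.0]
width: 0.1
yaw -13.244179079836822 torque [0.14926897 0.07603157 0.01645445]
-12 [ 0.03  0.   -0.04] rz -0.1
-18 [ 0.07  0.17 -0.04] rz 5.9
-24 [ 0.09  0.34 -0.04] rz 11.9
-30 [ 0.09  0.52 -0.04] rz 17.9
-36 [ 0.08  0.69 -0.04] rz 23.9
-42 [ 0.04  0.86 -0.04] rz 29.9
-48 [-0.01  1.03 -0.04] rz 35.9
-54 [-0.08  1.19 -0.04] rz 41.9
-60 [-0.16  1.34 -0.04] rz 47.9
-66 [-0.26  1.48 -0.04] rz 53.9
```

View pics/w12.png

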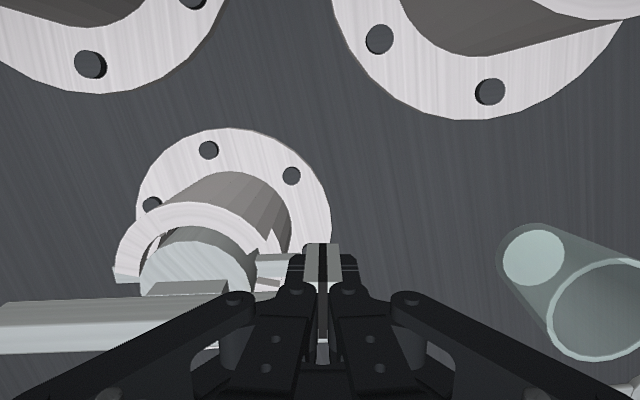

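View pics/s12.png

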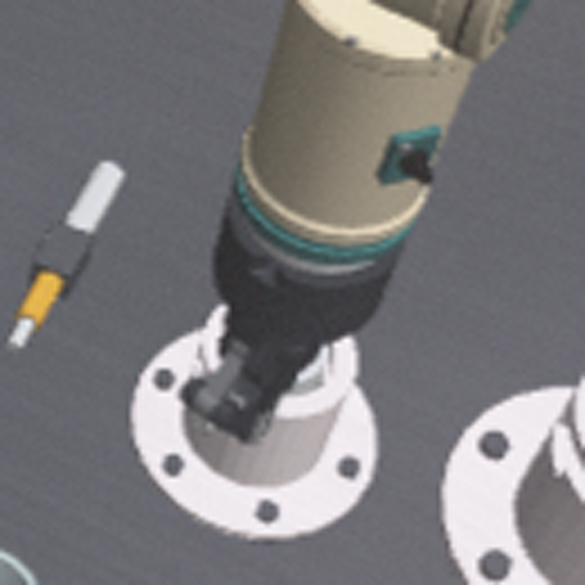

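```bash
python3 -m creep '0.05 0.09 -0.03 0 0 3 1;0.07 0.17 -0.03 0 0 6 1;0.08 0.26 -0.03 0 0 9 1;0.09 0.34 -0.03 0 0 12 1;0.09 0.43 -0.03 0 0 15 1;0.09 0.52 -0.03 0 0 18 1;0.085 0.6 -0.03 0 0 21 1;0.08 0.69 -0.03 0 0 24 1;0.06 0.78 -0.03 0 0 27 1;0.04 0.86 -0.03 0 0 30 1'
python3 arc.py
python3 - <<'E'
from chk import *
d=ctrl.get_image("wrist"); cv2.imwrite("pics/w13.png",d["img"][:,:,::-1])
E
```

```text
clock: 17.0
eef_pos: [564.3, 119.3, 102.7]
tool_rot: [-3.141, -0.0, -0.754]
force: [0.1, 0.9, -0.3]
width: -0.1
yaw -43.2011217479662 torque [ 0.177342   -0.08963112 -0.00435219]
-12 [-0.43 -0.72 -0.01] rz -30.1
-18 [-0.32 -0.59 -0.01] rz -24.1
-24 [-0.21 -0.46 -0.01] rz -18.1
-30 [-0.12 -0.31 -0.01] rz -12.1
-36 [-0.05 -0.15 -0.01] rz -6.1
-42 [ 0.01  0.02 -0.01] rz -0.1
-48 [ 0.05  0.19 -0.01] rz 5.9
-54 [ 0.07  0.36 -0.01] rz 11.9
-60 [ 0.07  0.53 -0.01] rz 17.9
-66 [ 0.05  0.71 -0.01] rz 23.9
```

View pics/w13.png

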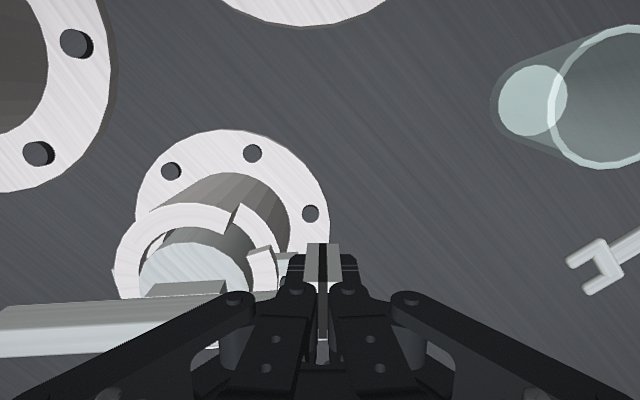

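```bash
python3 -m creep '0.02 0.08 0 0 0 2 1;0.03 0.14 0 0 0 4 1;0.05 0.19 0 0 0 6 1;0.06 0.25 0 0 0 8 1;0.06 0.31 0 0 0 10 1;0.07 0.36 0 0 0 12 1;0.07 0.4 0 0 0 13.5 1;0.07 0.45 0 0 0 15 1;0.07 0.45 0 0 0 15 1'
python3 arc.py
python3 - <<'E'
from chk import *
d=ctrl.get_image("wrist"); cv2.imwrite("pics/w14.png",d["img"][:,:,::-1])
E
```

```text
clock: 17.8
eef_pos: [553.2, 103.8, 102.7]
tool_rot: [3.141, -0.0, -1.016]
force: [-0.0, 0.3, 0.1]
width: 0.2
yaw -58.19861082486702 torque [ 0.04298973 -0.00321255 -0.0480452 ]
-12 [-0.79 -1.03 -0.01] rz -45.1
-18 [-0.64 -0.93 -0.01] rz -39.1
-24 [-0.51 -0.83 -0.01] rz -33.1
-30 [-0.38 -0.7  -0.01] rz -27.1
-36 [-0.27 -0.57 -0.01] rz -21.1
-42 [-0.17 -0.43 -0.01] rz -15.1
-48 [-0.09 -0.27 -0.01] rz -9.1
-54 [-0.03 -0.11 -0.01] rz -3.1
-60 [ 0.02  0.06 -0.01] rz 2.9
-66 [ 0.05  0.23 -0.01] rz 8.9
```

View pics/w14.png

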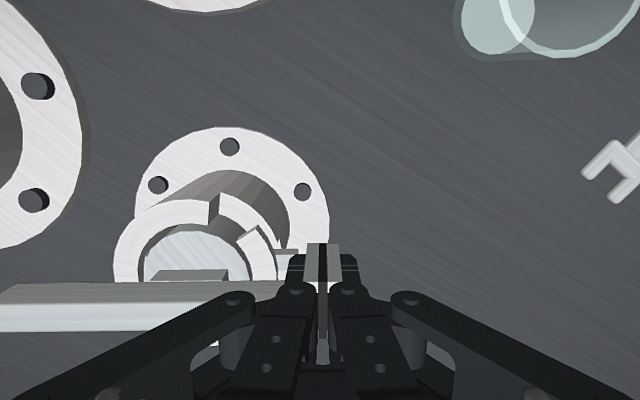

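It looks dropped: the bar sits lower in the view and the push torque has gone. I'll back off and check.

```bash
python3 -m creep '0 -0.15 0 0 0 0 1;0 -0.4 0 0 0 0 1;0 -0.6 0 0 0 0 1;0 -0.7 -0.3 0 0 0 1;0 -0.7 -0.9 0 0 0 1;0 -0.7 -1.6 0 0 0 1;0 -0.7 -2.3 0 0 0 1;0 -0.7 -2.9 0 0 0 1;0 -0.7 -3 0 0 0 1;0 -0.7 -3 0 0 0 1'
python3 - <<'E'
from chk import *
s=ctrl.read_state()
for c in ("wrist","scene","top"):
    d=ctrl.get_image(c); i=d["img"][:,:,::-1]
    if c=="scene": x,y=(345,190); i=cv2.resize(i[y:y+100,x:x+100],None,fx=6,fy=6,interpolation=cv2.INTER_CUBIC)
    if c=="wrist": np.savez("w15.npz",T=toolT(s)@d["tool_from_camera"],**{k:d[k] for k in("vfov","cx","cy","img")})
    cv2.imwrite(f"pics/{c}15.png",i)
E
```

```text
clock: 18.68
eef_pos: [578.9, 119.4, 224.5]
tool_rot: [-3.138, -0.001, -1.013]
force: [0.0, -0.3, 0.0]
width: -0.0
```

View pics/wrist15.png

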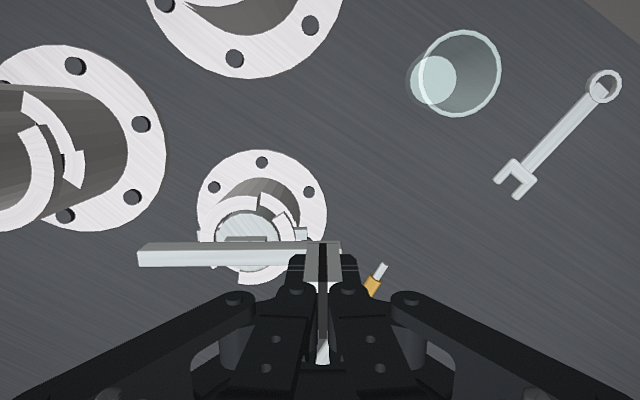

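View pics/scene15.png

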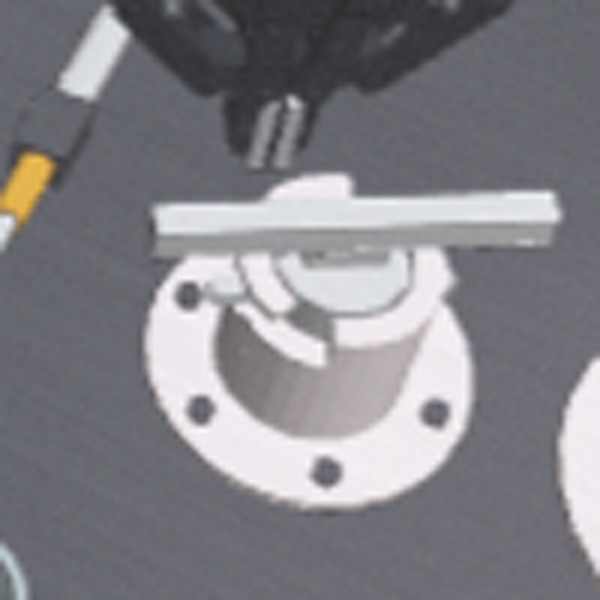

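Run:
```python
from chk import *
d=ctrl.get_image("scene");T=d["T"];g=cv2.cvtColor(d["img"],cv2.COLOR_RGB2GRAY)
out=[]
C=np.array([505,149.2])
for top,col in((123,(0,0,255)),(116,(0,200,0))):
    i=cv2.resize(d["img"][190:290,345:445,::-1],None,fx=4,fy=4,interpolation=cv2.INTER_CUBIC)
    a=np.radians(-58.1);e=np.array([np.cos(a),np.sin(a)]);n=np.array([-e[1],e[0]])
    def ln(P,c=col):
        p=(proj(d,T,np.array(P))-[345,190]+.5)*4; cv2.polylines(i,[np.int32(np.round(p))],True,c,1)
    ln([[*(C+sx*80*e+sy*7*n),top] for sx,sy in((1,1),(1,-1),(-1,-1),(-1,1))])
    ln([[*(C+sx*80*e+sy*7*n),top-20] for sx,sy in((1,1),(1,-1),(-1,-1),(-1,1))])
    ln(circ(C,27,top-30)); ln(circ(C,41,84),(255,0,0)); ln(circ(C,70,8),(255,0,0))
    ln([[*(C+r*e+sy*5*n),top-z] for r,sy,z in((50,5/5,50),(50,-1,50),(50,-1,58),(50,1,58))])
    out.append(i)
cv2.imwrite("pics/ov.png",np.hstack(out))
z=np.load("w15.npz")
```

```text
(no output)
```

View pics/ov.png

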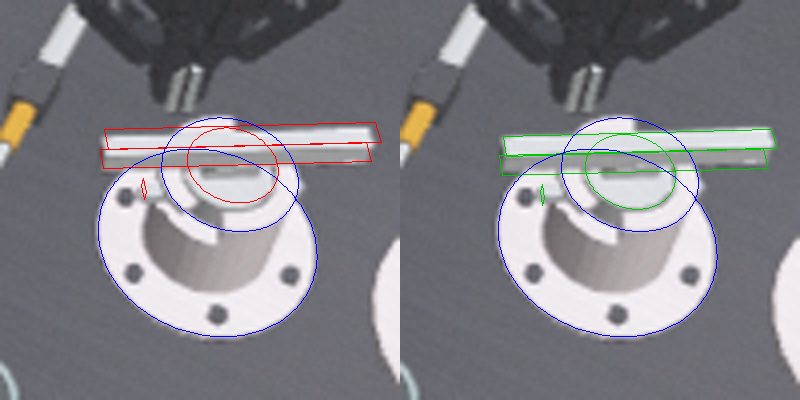

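```bash
python3 -m creep '0 -0.8 -0.3 0 0 0 1;0 -1.6 -0.6 0 0 0 1;0 -2.2 -0.8 0 0 0 1;0 -2.2 -0.8 0 0 0 1;0 -2.2 -0.8 0 0 0 1;0 -2.2 -0.8 0 0 0 1'
python3 - <<'E'
from chk import *
s=ctrl.read_state(); d=ctrl.get_image("wrist");T=toolT(s)@d["tool_from_camera"]
C=np.array([505,149.2]);out=[]
for top in(123,116):
    i=d["img"][:,:,::-1].copy()
    a=np.radians(-58.1);e=np.array([np.cos(a),np.sin(a)]);n=np.array([-e[1],e[0]])
    for z in (top,top-20):
        cv2.polylines(i,[np.int32(np.round(proj(d,T,np.array([[*(C+sx*80*e+sy*7*n),z] for sx,sy in((1,1),(1,-1),(-1,-1),(-1,1))]))))],True,(0,0,255),1)
    p=proj(d,T,np.array([*C,100.]))
    x,y=np.clip(int(p[0])-110,0,420),np.clip(int(p[1])-110,0,180)
    out.append(cv2.resize(i[y:y+200,x:x+220],(400,364)))
cv2.imwrite("pics/ov2.png",np.hstack(out)); t=ctrl.get_image("top"); cv2.imwrite("pics/top16.png",t["img"][:,:,::-1])
t0=cv2.imread("pics/top0.png")
E
```

```text
clock: 19.38
eef_pos: [650.9, 164.7, 253.1]
tool_rot: [3.138, 0.001, -1.015]
force: [-0.4, -1.0, 0.0]
width: -0.1
```

View pics/ov2.png

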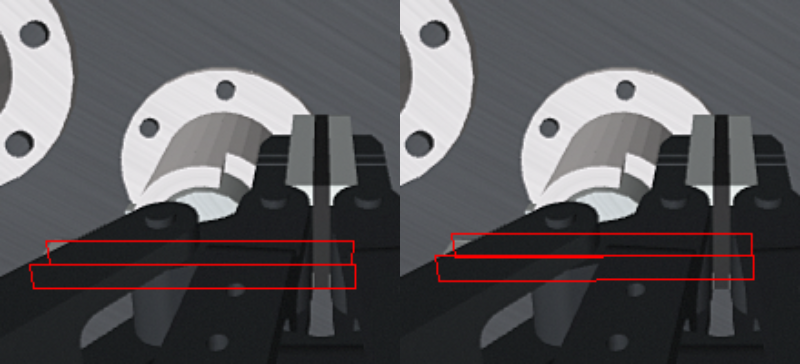

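View pics/top16.png

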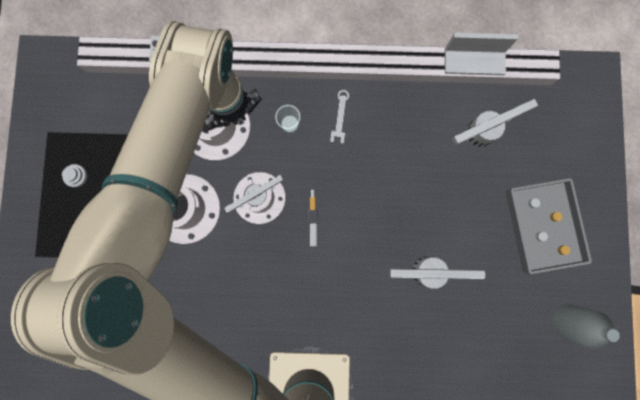

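Run:
```python
from cell import ctrl
import numpy as np
s=ctrl.read_state();print(np.abs(s["qd"]).max(),s["force"],s["clock"])
print(ctrl.finish_job())
```

```text
0.008611180886524045 [ 0.35956608 -0.19150218  0.03283879] 19.4833
the job is handed in; nothing more can be done
None
```

I put the smallest basket into the smallest neck and turned it until it locked. The job was handed in at 19.5 s of the 59 s allowed.

- **What I did:** I gripped the basket by the middle of its cross bar, lowered it so the lugs went down the open slots, and let go. The force read zero after release. Then I pushed the bar's +x end about 57° clockwise with the shut fingers, never gripping it again. It dropped into the notches, and I backed off and raised the arm clear.
- **Locked:** In the scene picture both ends of the bar and the drum match the locked height (bar top at 116 mm), not the hanging height (123 mm). The bar is level at about -58°, roughly 57° clockwise from the slots.
- **Nothing touching:** At hand-in the arm was still, about 250 mm up, and read no contact force.
- **Bystanders:** The injector, beaker and spanner look unmoved in the top view.
- **Limits of the checks:** The last wrist picture could not confirm the lock because the fingers hid the basket. The lock therefore rests on the scene picture and on the push torque dropping away. I noticed a small moment of about 0.28 N·m while lowering, which went away by itself.

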